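# Show the burner's jet face to the bench camera in the swivel mirror

## Robot

A 7-joint arm with a two-finger parallel gripper is mounted at the origin on the work surface. World frame = base frame: x ahead of the robot, y to its left, z up, the work surface at z = 0. Lengths are in m, angles in rad, forces in N, time in s.
With the tool pointing down it reaches from about 0.425 to 0.925 m from the base axis. Payload 6.8 kg.
Tool frame: the origin (TCP) lies midway between the tips of the shut fingers; the grasp point (between the pads) lies 19 mm behind it; z points along the fingers, y is the line along which they close (so a half turn about z gives the same grasp; the last joint's range is limited). The gripper opens to 85 mm and grips with 20 to 120 N. Pads are 22 mm wide; open, the fingers measure 114 mm over their backs; the gripper's body (76 mm by 85 mm) begins 54 mm behind the grasp point. The pads swing forward as they close: fully open they stand 13 mm farther back than shut.
Start: joints at [-1.4, 0.477, 0.022, 1.555, -0.011, 1.109, -0.083], TCP at [0.186, 0.649, 0.231] pointing down, gripper open.
Joint ranges: [-2.96, 2.96], [-0.34, 2.1], [-1.41, 1.46], [0.24, 2.44], [-1.37, 4.51], [0.17, 1.92], [-2.96, 2.96]. Speed limits (rad/s): [2.39, 2.39, 3.14, 3.14, 3.14, 3.14, 3.14].

## Interface

Orientations are given as a unit quaternion [w, x, y, z].
In Python, from station import * gives the robot as it stands. The module is installed in compiled form; this text tells all that it offers.
- The arm moves only by the shell command python3 -m jog 'ROWS' [OPENING] [FORCE]. ROWS is JSON, a list of rows, each an object of numbers: "x", "y", "z": the shift along the tool's x, y, z in m; "ax", "ay", "az": the turn, a rotation vector about the tool's x, y, z in rad. In form: [{"x": .., "y": .., "z": .., "ax": .., "ay": .., "az": ..}, ...]. A call has 1 to 12 rows; each row is the pose to reach, as a shift and turn from the pose commanded when the call began, along the tool's axes at that moment; what a row does not reach only later rows make up. A row lasts 1/10 s, in which the tool goes at most 50 mm and 8.59 degrees, less where a joint would pass 70% of its speed; a pose out of reach is approached as far as the arm can. A call with a gripper value outside its range is refused whole. OPENING is the opening, from 0 (shut) to 1 (fully open), set as the call begins (- or left out, the last holds). The fingers move at their own pace and stop on an object; FORCE is the grip in N (left out, the last holds). Time passes only in rows, so rows that repeat a pose let the fingers close. It gives the time, the measured TCP pose, the force, the opening and the grip force at its end, in the units of the state.
- get_obs(): the state, without advancing time (a new reading comes with each control period).
- read_camera(name): name is "scene" or "top"; returns the picture (420x560x3 uint8, red, green, blue); there is no depth.
- camera_params(name): a dict with "K" (3x3 intrinsics, pixels), "origin" and "attitude" of the camera in the world. Camera axes: x right, y up, looking along -z (the intrinsics and any distortion apply to the point x, -y, -z); pixel columns grow to the right and rows downward; lengths in m; the calibration is good to about 2 mm. A picture is of the moment at which its call begins. camera_params takes no time and is no camera call.
- hand_in(): hands the job in; it is judged then, once.
The state is a dict: "t": time; "q": joint angles; "joint_vel": joint speeds; "joint_torque": joint torques, N m; "eef_pos": TCP position; "tool_rot": TCP orientation; "contact_force": force on the tool from outside, world axes, zero at the start; "torque": the same for the moment, N m; "gripper_width": opening from 0.0 (shut) to 1.0 (fully open); "grasp_force": force on a finger pad.
Only numpy, scipy, OpenCV 4.12 (cv2) and the standard library are available. Lean on these libraries where they do the work, as an engineer would, in place of code of your own. Each camera call takes 0.05 s, during which the arm holds its last target. There are 200 camera calls.

## Task

Check the bench burner's jets: take the aluminium dust cap off the burner's nozzle and set it down gently, standing mouth down, in the small steel tray. Then turn the swivel mirror (it has a grip tab on top) until the burner's nozzle face shows in the middle of the mirror to the bench camera on the same rail, and keep holding it there: the swivel is sprung and turns back when let go, so finish while holding the mirror still at that angle. Leave the other things on the bench where they are.

Things in the scene. Friction and masses are not known exactly. Their poses are not given: they have to be found in the camera images.
- burner: Iron and brass bench burner, fixed: round base 112 across, two handwheel valves low behind (to 120 behind its centre, 68 high), knuckle with wing nut (40 to either side, 87 high). Origin: centre of the base's underside. x: level, to where the nozzle leans; z up. The nozzle, a brass cylinder 34 across and 50 long, has its axis in the x-z plane, leaning 35 degrees from vertical towards +x.
- burner_face (a point): Centre of the burner's nozzle face (a ring of small jets), which is what the camera must see: 40 ahead (+x) of the burner's origin and 156 above the bench; axes as the burner. Under the cap at the start.
- cap: Loose aluminium dust cap, an inverted cup 45 across, 42 high, with a knob 18 across, 10 high on its closed top; about 60 g. Bore 38 across, 30 deep: loose on the nozzle (2 clearance all round), free after 30 along the leaning axis. Origin: centre of its mouth; z from mouth to knob. Starts on the nozzle, leaning with it, origin 23 ahead of the burner's, 131 up. Barrel below no wider than it.
- tray: Small open steel tray, fixed to the bench: 140 (its x) by 110 (its y), 20 high, walls and floor 3 thick, empty. Origin: centre of its underside; z up.
- rig: Inspection rig, fixed: aluminium rail 45 wide, 14 high (x -30 to 370), with the swivel mirror on a post at one end and a small black camera, lens to the mirror, on a post at the other (top 330 up). Origin: on the bench under the mirror's upright swivel axis. x: level, along the rail from the mirror's axis straight to the camera; z up.
- camera_lens (a point): Front of the camera's lens, 280 from the mirror's swivel axis along the rig's +x and 285 above the bench; axes as the rig.
- mirror (a joint): Angle of the swivel mirror about its upright axis, rad, 0 to 1.4. At 0 the glass faces the camera (normal along the rig's +x); it grows counterclockwise seen from above: the normal stands at the rig's yaw plus this value. A weak spring (0.05 N m per rad, friction 0.01 N m) turns it back to about 0.2 or less when let go.
- mirror_tab (a point): Middle of the flat black tab on the mirror's top, to turn it by: 10 thick, 30 wide, 40 high, on the swivel axis, middle 297 and top 317 above the bench. x: the glass's normal (across the tab's thickness), y: along its width, z up. Below it a shoulder 14 thick up to 279, then the mirror, 96 wide, 175 to 275 up; the glass's surface lies in the swivel axis.
- sightline: Not solid: the line along which the camera looks after the mirror. Origin: middle of the mirror (on the swivel axis, 225 up). x: level, where the camera's central line of sight goes after reflection, at the rig's yaw plus twice the mirror's angle. When it points at the burner's face, seen from above, the face shows in the middle of the mirror.
- tweezers: Bystander: steel tweezers lying flat, 150 long, 10 high; origin at the middle of the underside.
- paddle: Bystander: dark graphite paddle with a wooden handle, 237 long, 50 wide, 18 high; origin about its middle, underside.
- frit_jar: Bystander: glass jar with a steel lid, 56 across and 75 high; origin at the centre of its underside.
- union: Bystander: brass pipe union, 30 across and 26 high, standing; origin at the centre of its underside.
- stone: Bystander: green sharpening stone 115 x 32 x 20; origin at the centre of its underside.
- beaker: Bystander: glass beaker 68 across and 85 high; origin at the centre of its underside.
- mould: Bystander: dark graphite mould block 60 x 60 x 28; origin at the centre of its underside.
Mind the look-alikes: they are no part of the job. What is shaped like the burner but green is not meant. There is more than one size of the tray; the one meant has the size given above.

How it is judged:
By the outcome, as a careful person would: the job done as asked, in the order asked, and still so for the second after the job is handed in, while the arm keeps its last pose, push and grip.
It also fails if it takes over 48 s, if anything falls off the work surface, if the arm or the gripper's body presses on something with over 40 N, if the wrist force passes 120 N, or if a joint passes its speed limit or range.

## Working session

There is one attempt and no reset: what is moved stays moved. The work goes in short steps, Python scripts to look and compute and a shell command to move; the robot and the scene stay as the last step left them, time stands still between calls to the robot, and variables do not carry over. Pictures are saved under pics/ and viewed, at most 10 in all, crops included, and the job is handed in when it is done.

```bash
mkdir -p pics; python3 - <<'E'
from station import *
import cv2,numpy as np
for n in("scene","top"):
    im=read_camera(n); cv2.imwrite(f"pics/{n}0.png",cv2.resize(im[:,:,::-1],(800,600),interpolation=cv2.INTER_CUBIC)); np.save(n+"0.npy",im)
    print(n,camera_params(n))
print(get_obs())
E
```

```text
scene {'K': array([[379.84137288,   0.        , 277.34725351],
       [  0.        , 379.84137288, 209.21873929],
       [  0.        ,   0.        ,   1.        ]]), 'origin': array([ 0.9569768 , -0.5537026 ,  1.04608544]), 'attitude': array([0.87811805, 0.28412406, 0.11007657, 0.36887038])}
top {'K': array([[396.90406321,   0.        , 276.13076084],
       [  0.        , 396.90406321, 217.89986   ],
       [  0.        ,   0.        ,   1.        ]]), 'origin': array([ 0.35354052, -0.11611419,  1.57419217]), 'attitude': array([ 0.70888083,  0.04378654, -0.03825811, -0.70292747])}
{'t': 0.1, 'q': array([-1.40010988,  0.47774284,  0.02237985,  1.55636538, -0.01149799,
        1.10929609, -0.08310611]), 'joint_vel': array([ 0.00068033, -0.0015702 , -0.00157786, -0.00421833,  0.00171787,
        0.0003118 , -0.00148703]), 'joint_torque': array([ 5.05710035e-03, -5.97760463e+01,  1.61399961e+00, -2.81952775e+01,
        1.28068600e-02,  5.04131793e-03, -6.73637700e-06]), 'eef_pos': array([0.18563804, 0.64840831, 0.23040122]), 'tool_rot': array([-4.60579179e-05,  1.38951293e-01,  9.90298859e-01, -8.40226096e-04]), 'contact_force': array([-1.09081299,  0.66350422, -0.91257276]), 'torque': array([ 0.0216978 , -0.02223091, -0.00956832]), 'grasp_force': 0.0, 'gripper_width': 1.001232215883677}
```

View pics/scene0.png

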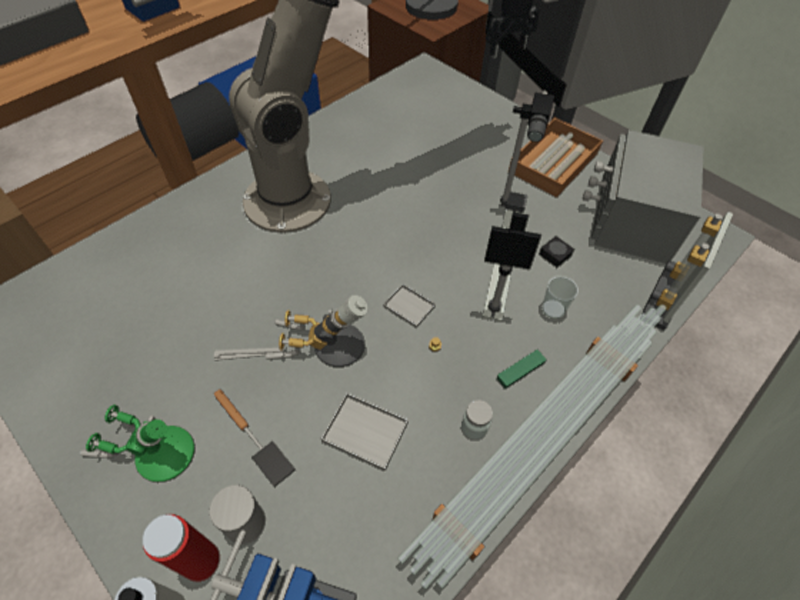

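View pics/top0.png

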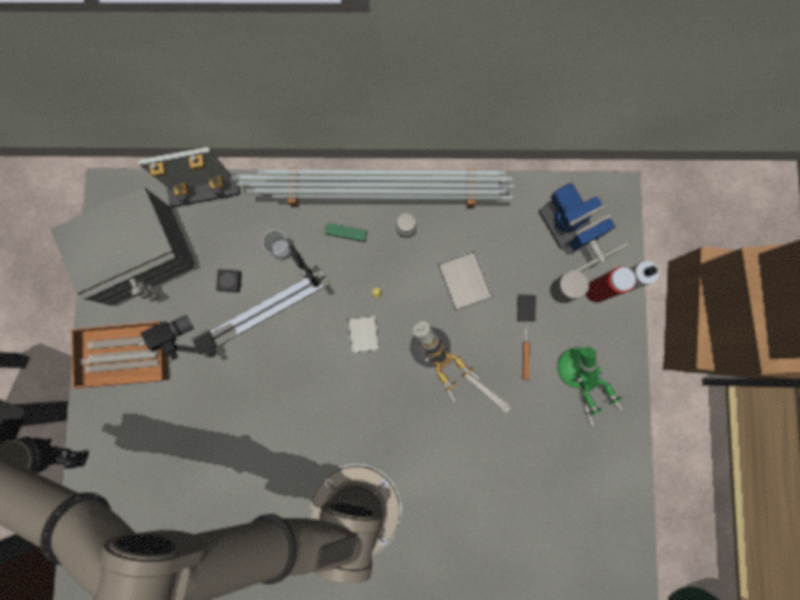

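```bash
cat > h.py <<'E'
import numpy as np,cv2
from scipy.spatial.transform import Rotation as R
from station import *
def Rq(q): return R.from_quat([q[1],q[2],q[3],q[0]])
C={n:camera_params(n) for n in("scene","top")}
def ray(n,u,v):
    c=C[n];K=c["K"]
    d=np.array([(u-K[0,2])/K[0,0],-(v-K[1,2])/K[1,1],-1.])
    return c["origin"],Rq(c["attitude"]).apply(d)
def plane(n,u,v,z):
    o,d=ray(n,u,v); return o+d*(z-o[2])/d[2]
def proj(n,p):
    c=C[n];K=c["K"];x=Rq(c["attitude"]).inv().apply(np.asarray(p)-c["origin"])
    return np.array([K[0,0]*x[0]/-x[2]+K[0,2],K[1,1]*-x[1]/-x[2]+K[1,2]])
def tri(a,b):
    # a,b: (u,v) in scene and top -> point, gap
    o1,d1=ray("scene",*a);o2,d2=ray("top",*b)
    s=np.linalg.lstsq(np.c_[d1,-d2],o2-o1,rcond=None)[0]
    p,q=o1+d1*s[0],o2+d2*s[1]; return (p+q)/2,np.linalg.norm(p-q)
E
python3 - <<'E'
from h import *
t=np.load("top0.npy");s=np.load("scene0.npy")
cv2.imwrite("pics/tc.png",cv2.resize(t[165:295,140:350,::-1],None,fx=3.8,fy=3.8,interpolation=cv2.INTER_CUBIC))
cv2.imwrite("pics/sc.png",cv2.resize(s[140:340,190:400,::-1],None,fx=3,fy=3,interpolation=cv2.INTER_CUBIC))
# trays: bright, low saturation patches
for n,im,boxes in(("top",t,[(235,215,272,252),(302,170,350,222)]),("scene",s,[(265,195,310,232),(222,272,290,332)])):
    hsv=cv2.cvtColor(im,cv2.COLOR_RGB2HSV)
    for x0,y0,x1,y1 in boxes:
        g=cv2.cvtColor(im[y0:y1,x0:x1],cv2.COLOR_RGB2GRAY)
        th,m=cv2.threshold(g,0,255,cv2.THRESH_OTSU)
        c=max(cv2.findContours(m,0,1)[0],key=cv2.contourArea)
        b=cv2.boxPoints(cv2.minAreaRect(c))+[x0,y0]
        P=np.array([plane(n,*q,.01)[:2] for q in b])
        print(n,P.mean(0).round(4),np.linalg.norm(P[1]-P[0]).round(3),np.linalg.norm(P[2]-P[1]).round(3),np.degrees(np.arctan2(*(P[1]-P[0])[::-1])).round(1))
E
```

```text
top [ 0.4728 -0.0152] 0.072 0.092 -81.9
top [ 0.6251 -0.2974] 0.1 0.132 -68.5
scene [ 0.476  -0.0081] 0.152 0.147 46.0
scene [ 0.6277 -0.2915] 0.2 0.177 45.7
```

View pics/tc.png

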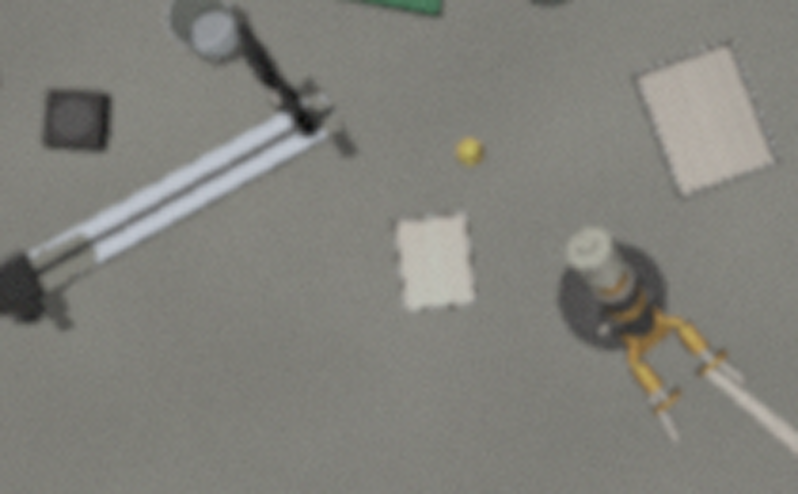

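View pics/sc.png

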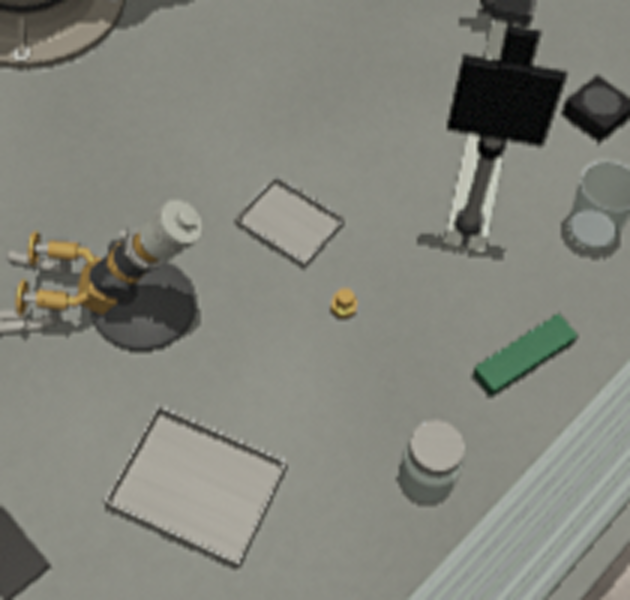

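```bash
python3 - <<'E'
from h import *
t=np.load("top0.npy");s=np.load("scene0.npy")
# rail (bluish-white) in top
x0,y0=140,165
cr=t[165:295,140:235].astype(int)
m=((cr[...,2]>cr[...,0]+6)&(cr.min(2)>150)).astype(np.uint8)
n,l,st,ce=cv2.connectedComponentsWithStats(m); print("rail comps",st[1:][st[1:,4]>30].tolist())
keep=np.isin(l,[i for i in range(1,n) if st[i,4]>60 and st[i,1]>20])
ys,xs=np.nonzero(keep)
b=cv2.boxPoints(cv2.minAreaRect(np.c_[xs+x0,ys+y0].astype(np.float32)))
P=np.array([plane("top",*q,.014)[:2] for q in b]);print(P.round(4).tolist())
e=max([(P[i]-P[(i+1)%4]) for i in range(4)],key=np.linalg.norm);e=e*np.sign(e[1])
print("rail yaw",np.degrees(np.arctan2(e[1],e[0])),"c",P.mean(0))
# dark base of burner
tc=lambda u,v:(140+u/3.8-.5,165+v/3.8-.5)
sc=lambda u,v:(190+u/3-.5,140+v/3-.5)
for z in(.0,.012): print("base",z,plane("top",*tc(613,297),z),plane("scene",*sc(146,308),z))
print("knob",tri(sc(185,220),tc(589,240)))
print("captop centre",tri(sc(182,225),tc(590,247)))
for T in((310,118),(300,110)):
  print("tab",tri(sc(520,47),tc(*T)))
  print("tabtop plane",plane("top",*tc(*T),.317))
print("tab scene",plane("scene",*sc(520,47),.297),"tab top",plane("scene",*sc(522,30),.317), "mirror bottom mid",plane("scene",*sc(497,137),.175),"mirror top mid",plane("scene",*sc(513,65),.275))
print("mirror corners scene bottom",plane("scene",*sc(447,129),.175),plane("scene",*sc(546,145),.175),"top",plane("scene",*sc(464,55),.275),plane("scene",*sc(565,71),.275))
print("cam",plane("top",*tc(20,290),.33))
E
```

```text
rail comps [[20, 30, 56, 32, 259], [25, 36, 57, 33, 274]]
[[0.5055, 0.3575], [0.6329, 0.1374], [0.5947, 0.1153], [0.4679, 0.335]]
rail yaw 120.06358336107833 c [0.55024772 0.23631239]
base 0.0 [ 0.43908769 -0.20165938  0.        ] [ 0.44409806 -0.19703706  0.        ]
base 0.012 [ 0.43843557 -0.20100727  0.012     ] [ 0.44998147 -0.20112849  0.012     ]
knob (array([ 0.48311809, -0.16886389,  0.17476293]), np.float64(0.002192159102724057))
captop centre (array([ 0.47811654, -0.16974642,  0.16213319]), np.float64(0.0036050779073482572))
tab (array([0.59951499, 0.09566111, 0.29865694]), np.float64(0.06416675885397964))
tabtop plane [0.57099204 0.0719292  0.317     ]
tab (array([0.6024139 , 0.10144961, 0.29674468]), np.float64(0.053477725718847284))
tabtop plane [0.57778736 0.08057119 0.317     ]
tab scene [0.61966264 0.12354235 0.297     ] tab top [0.61710813 0.12324497 0.317     ] mirror bottom mid [0.62413695 0.12043251 0.175     ] mirror top mid [0.61926675 0.12075291 0.275     ]
mirror corners scene bottom [0.58315641 0.09264141 0.175     ] [0.66407714 0.14727232 0.175     ] top [0.58000974 0.09788739 0.275     ] [0.65700799 0.14932979 0.275     ]
cam [0.42279124 0.30646371 0.33      ]
```

```bash
cat >> h.py <<'E'
def Rt(x=None,y=None,z=(0,0,-1)):
    # rotation from tool z and tool y (world)
    z=np.array(z,float);z/=np.linalg.norm(z);y=np.array(y,float);y-=z*(y@z);y/=np.linalg.norm(y)
    return R.from_matrix(np.c_[np.cross(y,z),y,z])
def rel(p,Rw,f=(1,)):
    o=get_obs();R0=Rq(o["tool_rot"])
    d=R0.inv().apply(np.array(p)-o["eef_pos"]);a=(R0.inv()*Rw).as_rotvec()
    print("t",o["t"],"shift",d.round(4),"turn",a.round(3),"dist",np.linalg.norm(d).round(3),"deg",np.degrees(np.linalg.norm(a)).round(1))
E
python3 - <<'E'
from h import *
tc=lambda u,v:(140+u/3.8-.5,165+v/3.8-.5)
sc=lambda u,v:(190+u/3-.5,140+v/3-.5)
v=tri(sc(28,272),tc(687,380));print("valves mid",v)
k=np.array([.483,-.169]);print("yaw valves->knob",np.degrees(np.arctan2(*(k-v[0][:2])[::-1])),np.linalg.norm(k-v[0][:2]))
Y=np.radians(38)
Rv=Rt(y=(-np.sin(Y),np.cos(Y),0))
rel([.186,.649,.45],Rv);rel([.50,.30,.47],Rv)
E
```

```text
valves mid (array([ 0.35366176, -0.27320983,  0.05257039]), np.float64(0.0005044554466100444))
yaw valves->knob 38.858932303256154 0.16609656932036604
t 0.1 shift [-2.000e-04  3.000e-04 -2.196e-01] turn [-0.002 -0.001 -0.942] dist 0.22 deg 54.0
t 0.1 shift [-0.3981 -0.2488 -0.2391] turn [-0.002 -0.001 -0.942] dist 0.527 deg 54.0
```

```bash
python3 -m jog '[{"z":-0.05},{"z":-0.1},{"z":-0.15,"az":-0.1},{"x":-0.03,"y":-0.02,"z":-0.19,"az":-0.2},{"x":-0.07,"y":-0.04,"z":-0.21,"az":-0.3},{"x":-0.11,"y":-0.07,"z":-0.22,"az":-0.4},{"x":-0.15,"y":-0.09,"z":-0.23,"az":-0.5},{"x":-0.19,"y":-0.12,"z":-0.24,"az":-0.6},{"x":-0.23,"y":-0.14,"z":-0.24,"az":-0.7},{"x":-0.27,"y":-0.17,"z":-0.24,"az":-0.8},{"x":-0.31,"y":-0.2,"z":-0.24,"az":-0.9},{"x":-0.35,"y":-0.22,"z":-0.24,"az":-0.94}]'
python3 - <<'E'
from h import *
print(get_obs()["q"])
Y=np.radians(38.5);x=np.array([np.cos(Y),np.sin(Y),0]);y=[-np.sin(Y),np.cos(Y),0];a=x*np.sin(.611)+np.array([0,0,np.cos(.611)])
cap=np.array([.483,-.169,.1745])-.052*a;print("cap",cap)
rel(cap+a*.14,Rt(y=y,z=-a))
E
```

```text
[-1.40010988  0.47774284  0.02237985  1.55636538 -0.01149799  1.10929609
 -0.08310611]
cap [ 0.45965346 -0.18757068  0.13190811]
t 0.1 shift [-0.5402 -0.6629 -0.015 ] turn [ 0.289  0.563 -0.921] dist 0.855 deg 64.0validation failed for argument at $[0]...
```

```bash
python3 -m jog '[{"x":0,"y":0,"z":-0.05,"ax":0,"ay":0,"az":0},{"x":0,"y":0,"z":-0.1,"ax":0,"ay":0,"az":0},{"x":0,"y":0,"z":-0.15,"ax":0,"ay":0,"az":-0.1},{"x":-0.03,"y":-0.02,"z":-0.19,"ax":0,"ay":0,"az":-0.2},{"x":-0.07,"y":-0.04,"z":-0.21,"ax":0,"ay":0,"az":-0.3},{"x":-0.11,"y":-0.07,"z":-0.22,"ax":0,"ay":0,"az":-0.4},{"x":-0.15,"y":-0.09,"z":-0.23,"ax":0,"ay":0,"az":-0.5},{"x":-0.19,"y":-0.12,"z":-0.24,"ax":0,"ay":0,"az":-0.6},{"x":-0.23,"y":-0.14,"z":-0.24,"ax":0,"ay":0,"az":-0.7},{"x":-0.27,"y":-0.17,"z":-0.24,"ax":0,"ay":0,"az":-0.8},{"x":-0.31,"y":-0.2,"z":-0.24,"ax":0,"ay":0,"az":-0.9},{"x":-0.35,"y":-0.22,"z":-0.24,"ax":0,"ay":0,"az":-0.94}]'
python3 - <<'E'
from h import *
print(get_obs()["q"])
Y=np.radians(38.5);x=np.array([np.cos(Y),np.sin(Y),0]);y=[-np.sin(Y),np.cos(Y),0];a=x*np.sin(.611)+np.array([0,0,np.cos(.611)])
cap=np.array([.483,-.169,.1745])-.052*a;print("cap",cap)
rel(cap+a*.14,Rt(y=y,z=-a))
E
```

```text
t: 1.3
eef_pos: [0.4627, 0.3382, 0.4715]
tool_rot: [0.0, -0.326, 0.946, -0.0]
contact_force: [0.9, -0.2, 0.3]
gripper_width: 1.0
grasp_force: 0.0
[-0.83482243  0.17814078  0.11509351  1.44127272 -0.02018731  1.52338237
  1.51339048]
cap [ 0.45965346 -0.18757068  0.13190811]
t 1.3 shift [ 0.2458 -0.4117  0.225 ] turn [ 0.003  0.611 -0.009] dist 0.53 deg 35.0
```

```bash
python3 -m jog '[{"x":0.02,"y":-0.04,"z":0,"ax":0,"ay":0,"az":0},{"x":0.045,"y":-0.08,"z":0,"ax":0,"ay":0,"az":0},{"x":0.07,"y":-0.12,"z":0,"ax":0,"ay":0,"az":0},{"x":0.095,"y":-0.16,"z":0,"ax":0,"ay":0.06,"az":0},{"x":0.12,"y":-0.2,"z":0,"ax":0,"ay":0.12,"az":0},{"x":0.145,"y":-0.24,"z":0,"ax":0,"ay":0.18,"az":0},{"x":0.17,"y":-0.28,"z":0.02,"ax":0,"ay":0.25,"az":0},{"x":0.19,"y":-0.315,"z":0.04,"ax":0,"ay":0.33,"az":0},{"x":0.21,"y":-0.35,"z":0.06,"ax":0,"ay":0.42,"az":0},{"x":0.23,"y":-0.38,"z":0.09,"ax":0,"ay":0.5,"az":0},{"x":0.246,"y":-0.41,"z":0.12,"ax":0,"ay":0.58,"az":0},{"x":0.246,"y":-0.412,"z":0.16,"ax":0,"ay":0.611,"az":-0.009}]'
python3 - <<'E'
from h import *
print(get_obs()["q"])
Y=np.radians(38.5);x=np.array([np.cos(Y),np.sin(Y),0]);y=[-np.sin(Y),np.cos(Y),0];a=x*np.sin(.611)+np.array([0,0,np.cos(.611)])
cap=np.array([.483,-.169,.1745])-.052*a;print("cap",cap)
rel(cap+a*.09,Rt(y=y,z=-a))
E
```

```text
t: 2.5
eef_pos: [0.5204, -0.1397, 0.3103]
tool_rot: [-0.286, -0.311, 0.901, -0.099]
contact_force: [0.0, 0.2, 0.4]
gripper_width: 0.998
grasp_force: 0.0
[-0.3489255   0.47462542  0.41636087  1.57076386  0.21177108  1.60306877
  2.26163392]
cap [ 0.45965346 -0.18757068  0.13190811]
t 2.5 shift [-0.0394  0.0002  0.1004] turn [ 0.004 -0.004 -0.006] dist 0.108 deg 0.5
```

```bash
python3 -m jog '[{"x":-0.02,"y":0,"z":0.03,"ax":0,"ay":0,"az":0},{"x":-0.039,"y":0,"z":0.06,"ax":0,"ay":0,"az":0},{"x":-0.039,"y":0,"z":0.09,"ax":0,"ay":0,"az":-0.006},{"x":-0.0394,"y":0,"z":0.1,"ax":0,"ay":0,"az":-0.006},{"x":-0.0394,"y":0,"z":0.1,"ax":0,"ay":0,"az":-0.006}]'
python3 - <<'E'
from h import *
o=get_obs();A=[]
for n in("scene","top"):
    im=read_camera(n); u,v=proj(n,o["eef_pos"]).astype(int); print(n,u,v)
    c=im[max(v-50,0):v+50,u-50:u+50,::-1];A.append(cv2.resize(c,(400,400),interpolation=cv2.INTER_CUBIC))
cv2.imwrite("pics/h1.png",np.hstack(A))
E
```

```text
t: 3.0
eef_pos: [0.4995, -0.151, 0.2063]
tool_rot: [-0.286, -0.316, 0.9, -0.096]
contact_force: [0.4, -0.0, 0.3]
gripper_width: 1.003
grasp_force: 0.0
scene 259 206
top 289 221
```

View pics/h1.png

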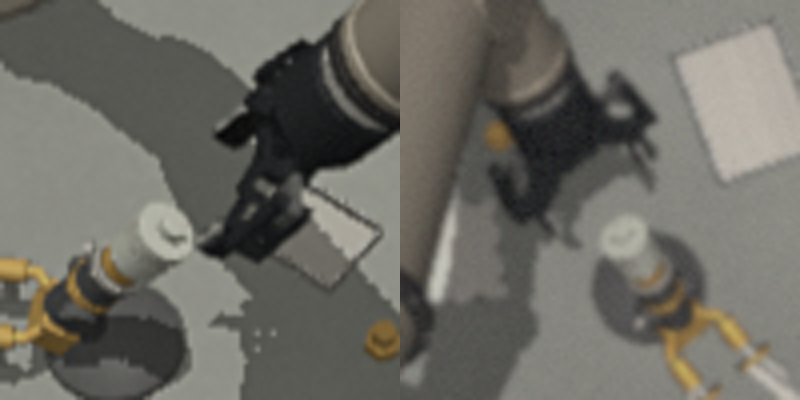

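```bash
python3 - <<'E'
from h import *
Y=np.radians(38.5);x=np.array([np.cos(Y),np.sin(Y),0]);y=np.array([-np.sin(Y),np.cos(Y),0]);a=x*np.sin(.611)+np.array([0,0,np.cos(.611)])
cap=np.array([.483,-.169,.1745])-.052*a
for n,f,ox,oy in(("scene",3,190,140),("top",3.8,140,165)):
    P=lambda p:((proj(n,p)-[ox,oy]+.5)*f).round(0)
    print(n,"knob",P(cap+.052*a),"disc",P(cap+.042*a),"mouth",P(cap),"rim y+-",P(cap+.042*a+.0225*y),P(cap+.042*a-.0225*y),"mouth rim",P(cap+.0225*y),P(cap-.0225*y),"rimx",P(cap+.042*a+.0225*np.cross(y,a)),P(cap+.042*a-.0225*np.cross(y,a)))
# observed cap mask
for n,f,ox,oy,b in(("scene",3,190,140,(225,195,262,240)),("top",3.8,140,165,(280,218,310,245))):
    im=np.load(n+"0.npy")[b[1]:b[3],b[0]:b[2]];h=cv2.cvtColor(im,cv2.COLOR_RGB2HSV)
    m=((h[...,2]>145)&(h[...,1]<60)).astype(np.uint8)
    nn,l,st,ce=cv2.connectedComponentsWithStats(m);i=1+st[1:,4].argmax();ys,xs=np.nonzero(l==i)
    pts=(np.c_[xs+b[0],ys+b[1]]-[ox,oy]+.5)*f
    c,(w,hh),ang=cv2.minAreaRect(pts.astype(np.float32));e,v=np.linalg.eigh(np.cov(pts.T))
    print(n,st[i],"c",pts.mean(0).round(1),"dir",v[:,1].round(3),"ext",np.ptp(pts@v[:,1]),np.ptp(pts@v[:,0]))
E
```

```text
scene knob [184. 220.] disc [178. 225.] mouth [155. 242.] rim y+- [182. 205.] [174. 244.] mouth rim [159. 223.] [151. 262.] rimx [198. 234.] [158. 215.]
top knob [588. 239.] disc [592. 245.] mouth [606. 268.] rim y+- [573. 260.] [611. 230.] mouth rim [587. 282.] [624. 254.] rimx [579. 231.] [605. 259.]
scene [ 18  11  15  15 141] c [180.5 219.8] dir [0.599 0.801] ext 47.401698539254994 35.40743796574482
top [ 9  7 11 10 94] c [588.7 247.8] dir [-0.855  0.518] ext 44.314895422559005 39.09628033901413
```

```bash
cat >> h.py <<'E'
Y=np.radians(39);bx=np.array([np.cos(Y),np.sin(Y),0]);by=np.array([-np.sin(Y),np.cos(Y),0]);a=bx*np.sin(.611)+np.array([0,0,np.cos(.611)])
cap=np.array([.483,-.169,.1745])+.003*by-.052*a
E
python3 - <<'E'
from h import *
rel(cap+a*.002,Rt(y=by,z=-a))
E
```

```text
t 3.1 shift [ 0.0025 -0.0005  0.0924] turn [ 0.008  0.002 -0.002] dist 0.092 deg 0.5
```

```bash
python3 -m jog '[{"x":0.002,"y":0,"z":0.02,"ax":0,"ay":0,"az":0},{"x":0.002,"y":0,"z":0.04,"ax":0,"ay":0,"az":0},{"x":0.002,"y":0,"z":0.06,"ax":0,"ay":0,"az":0},{"x":0.002,"y":0,"z":0.08,"ax":0,"ay":0,"az":0},{"x":0.002,"y":0,"z":0.092,"ax":0,"ay":0,"az":0},{"x":0.002,"y":0,"z":0.092,"ax":0,"ay":0,"az":0},{"x":0.002,"y":0,"z":0.092,"ax":0,"ay":0,"az":0}]'
python3 - <<'E'
from h import *
rel(cap+a*.002,Rt(y=by,z=-a))
o=get_obs();A=[]
for n in("scene","top"):
    im=read_camera(n); u,v=proj(n,o["eef_pos"]).astype(int); print(n,u,v)
    c=im[max(v-40,0):v+40,u-40:u+40,::-1];A.append(cv2.resize(c,(400,400),interpolation=cv2.INTER_CUBIC))
cv2.imwrite("pics/h2.png",np.hstack(A))
E
```

```text
t: 3.8
eef_pos: [0.4592, -0.1838, 0.1334]
tool_rot: [-0.284, -0.317, 0.9, -0.097]
contact_force: [-0.3, 0.2, -0.7]
gripper_width: 0.997
grasp_force: 0.0
t 3.8 shift [ 0.0008 -0.0005  0.0004] turn [ 0.007  0.002 -0.002] dist 0.001 deg 0.4
scene 241 219
top 297 235
```

View pics/h2.png

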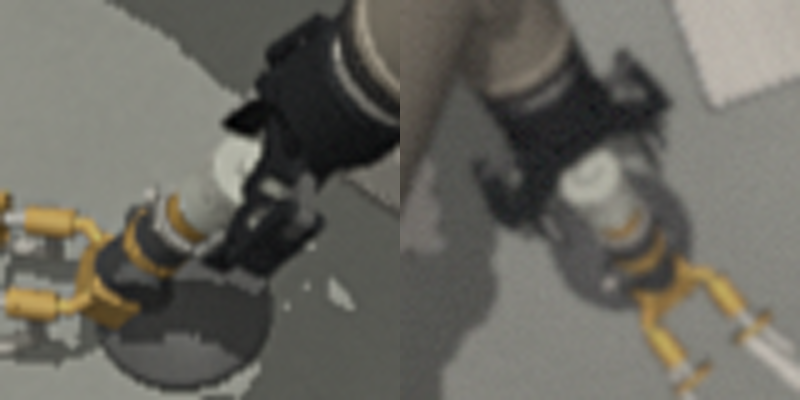

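```bash
python3 -m jog '[{"x":0,"y":0,"z":0,"ax":0,"ay":0,"az":0},{"x":0,"y":0,"z":0,"ax":0,"ay":0,"az":0},{"x":0,"y":0,"z":0,"ax":0,"ay":0,"az":0},{"x":0,"y":0,"z":0,"ax":0,"ay":0,"az":0},{"x":0,"y":0,"z":0,"ax":0,"ay":0,"az":0},{"x":0,"y":0,"z":0,"ax":0,"ay":0,"az":0},{"x":0,"y":0,"z":0,"ax":0,"ay":0,"az":0},{"x":0,"y":0,"z":0,"ax":0,"ay":0,"az":0}]' 0 30
```

```text
t: 4.7
eef_pos: [0.4581, -0.1837, 0.133]
tool_rot: [-0.285, -0.317, 0.9, -0.097]
contact_force: [-0.1, 2.7, 6.2]
gripper_width: 0.524
grasp_force: 30.7
```

```bash
python3 -m jog '[{"x":0,"y":0,"z":-0.01,"ax":0,"ay":0,"az":0},{"x":0,"y":0,"z":-0.02,"ax":0,"ay":0,"az":0},{"x":0,"y":0,"z":-0.03,"ax":0,"ay":0,"az":0},{"x":0,"y":0,"z":-0.045,"ax":0,"ay":0,"az":0},{"x":0,"y":0,"z":-0.06,"ax":0,"ay":0,"az":0},{"x":0,"y":0,"z":-0.08,"ax":0,"ay":0,"az":0},{"x":0,"y":0,"z":-0.1,"ax":0,"ay":0,"az":0},{"x":0,"y":0,"z":-0.1,"ax":0,"ay":0,"az":0}]'
python3 - <<'E'
from h import *
T=np.array([.627,-.295])
ty=np.radians(21.5)
for d in(21.5,21.5+90): 
    v=np.radians(d);rel([.627,-.295,.20],Rt(y=[-np.sin(v),np.cos(v),0]))
rel([.627,-.295,.20],Rt(y=by)); print(get_obs()["q"])
im=read_camera("scene");cv2.imwrite("pics/s3.png",cv2.resize(im[150:340,190:400,::-1],None,fx=3,fy=3))
E
```

```text
t: 5.5
eef_pos: [0.506, -0.1476, 0.2164]
tool_rot: [-0.282, -0.317, 0.9, -0.098]
contact_force: [1.2, 0.9, -0.9]
gripper_width: 0.53
grasp_force: 30.7
t 5.5 shift [-0.0106 -0.1908  0.0119] turn [-0.089 -0.602  0.293] dist 0.191 deg 38.7
t 5.5 shift [-0.0106 -0.1908  0.0119] turn [ 0.386 -0.52  -1.227] dist 0.191 deg 79.5
t 5.5 shift [-0.0106 -0.1908  0.0119] turn [ 0.004 -0.606 -0.003] dist 0.191 deg 34.7
[-0.32892082  0.53648176  0.39551054  1.70143125  0.19687232  1.40645281
  2.23278213]
```

View pics/s3.png

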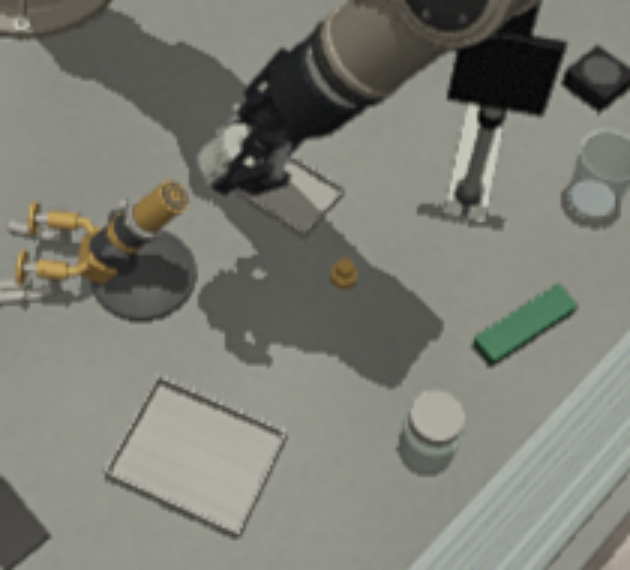

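```bash
python3 -m jog '[{"x":0,"y":-0.02,"z":-0.01,"ax":0,"ay":-0.06,"az":0},{"x":0,"y":-0.04,"z":-0.01,"ax":0,"ay":-0.12,"az":0},{"x":-0.002,"y":-0.06,"z":-0.01,"ax":0,"ay":-0.18,"az":0},{"x":-0.004,"y":-0.08,"z":-0.01,"ax":0,"ay":-0.24,"az":0},{"x":-0.005,"y":-0.1,"z":0,"ax":0,"ay":-0.3,"az":0},{"x":-0.006,"y":-0.12,"z":0,"ax":0,"ay":-0.36,"az":0},{"x":-0.008,"y":-0.14,"z":0,"ax":0,"ay":-0.42,"az":0},{"x":-0.009,"y":-0.16,"z":0,"ax":0,"ay":-0.48,"az":0},{"x":-0.01,"y":-0.18,"z":0.01,"ax":0,"ay":-0.54,"az":0},{"x":-0.01,"y":-0.191,"z":0.012,"ax":0.004,"ay":-0.606,"az":-0.003},{"x":-0.01,"y":-0.191,"z":0.012,"ax":0.004,"ay":-0.606,"az":-0.003},{"x":-0.01,"y":-0.191,"z":0.012,"ax":0.004,"ay":-0.606,"az":-0.003}]'
python3 - <<'E'
from h import *
rel([.627,-.295,.04],Rt(y=by)); print(get_obs()["q"])
sc=lambda u,v:(190+u/3-.5,150+v/3-.5)
print("face",plane("scene",*sc(175,195),.156), "pred",cap-.023*bx+.04*bx)
A=[]
for n,p in(("scene",[.627,-.295,.15]),("top",[.627,-.295,.15])):
    im=read_camera(n); u,v=proj(n,p).astype(int)
    A.append(cv2.resize(im[max(v-50,0):v+50,u-50:u+50,::-1],(400,400),interpolation=cv2.INTER_CUBIC))
    np.save(n+"1.npy",im)
cv2.imwrite("pics/h4.png",np.hstack(A))
E
```

```text
t: 6.75
eef_pos: [0.6222, -0.2971, 0.197]
tool_rot: [-0.004, -0.332, 0.943, 0.001]
contact_force: [0.1, 0.4, 0.0]
gripper_width: 0.528
grasp_force: 30.7
t 6.75 shift [-0.0062 -0.0022  0.157 ] turn [ 0.005 -0.007 -0.004] dist 0.157 deg 0.5
[ 0.15439529  0.54677663  0.29273431  1.55925228 -0.16765651  1.06817418
  2.73676498]
face [ 0.4712549  -0.17038095  0.156     ] pred [ 0.47113992 -0.17474382  0.13190811]
```

View pics/h4.png

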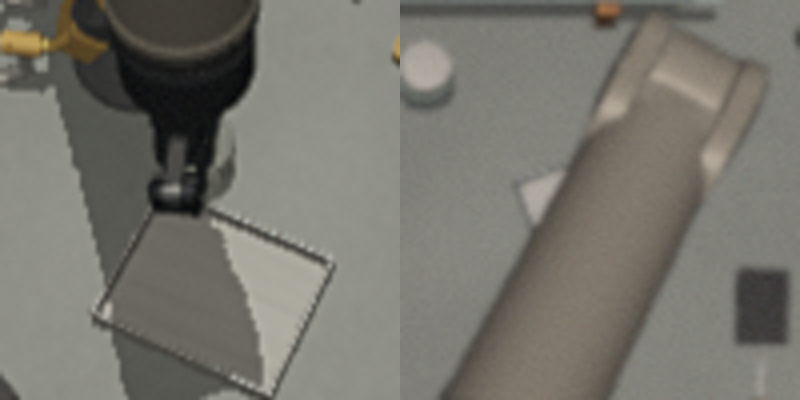

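```bash
python3 -m jog '[{"x":-0.001,"y":0,"z":0.03,"ax":0,"ay":0,"az":0},{"x":-0.003,"y":-0.001,"z":0.06,"ax":0,"ay":0,"az":0},{"x":-0.005,"y":-0.002,"z":0.09,"ax":0.005,"ay":-0.007,"az":0},{"x":-0.006,"y":-0.002,"z":0.12,"ax":0.005,"ay":-0.007,"az":0},{"x":-0.006,"y":-0.002,"z":0.145,"ax":0.005,"ay":-0.007,"az":0},{"x":-0.006,"y":-0.002,"z":0.165,"ax":0.005,"ay":-0.007,"az":0},{"x":-0.006,"y":-0.002,"z":0.165,"ax":0.005,"ay":-0.007,"az":0},{"x":-0.006,"y":-0.002,"z":0.165,"ax":0.005,"ay":-0.007,"az":0}]'
python3 - <<'E'
from h import *
rel([.627,-.295,.01],Rt(y=by))
im=read_camera("scene");u,v=proj("scene",[.627,-.295,.03]).astype(int)
np.save("s5.npy",im)
cv2.imwrite("pics/h5.png",cv2.resize(im[v-45:v+35,u-45:u+45,::-1],None,fx=7,fy=7,interpolation=cv2.INTER_CUBIC)); print(u,v)
E
```

```text
t: 7.65
eef_pos: [0.6289, -0.2934, 0.0329]
tool_rot: [0.001, -0.334, 0.943, -0.0]
contact_force: [0.8, -0.2, 0.1]
gripper_width: 0.528
grasp_force: 30.7
t 7.65 shift [ 0.0025 -0.      0.0229] turn [-0.001  0.002 -0.   ] dist 0.023 deg 0.1
254 298
```

View pics/h5.png

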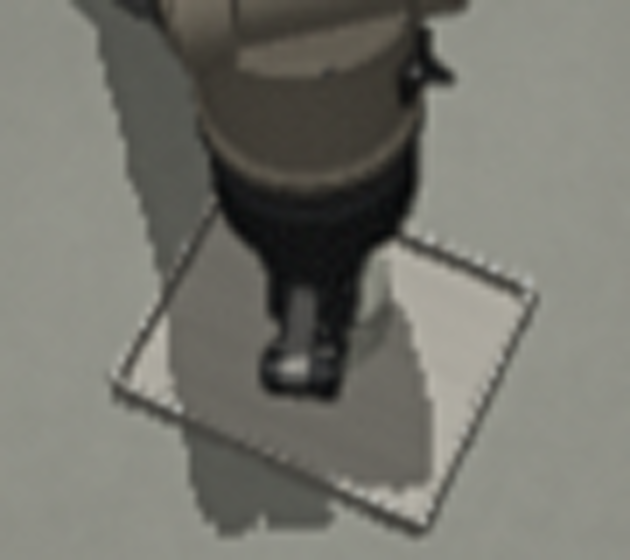

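```bash
python3 -m jog '[{"x":0,"y":0,"z":0.006,"ax":0,"ay":0,"az":0},{"x":0,"y":0,"z":0.012,"ax":0,"ay":0,"az":0},{"x":0,"y":0,"z":0.018,"ax":0,"ay":0,"az":0},{"x":0,"y":0,"z":0.02,"ax":0,"ay":0,"az":0},{"x":0,"y":0,"z":0.02,"ax":0,"ay":0,"az":0}]'; python3 -m jog '[{"x":0,"y":0,"z":0.001,"ax":0,"ay":0,"az":0},{"x":0,"y":0,"z":0.002,"ax":0,"ay":0,"az":0},{"x":0,"y":0,"z":0.003,"ax":0,"ay":0,"az":0},{"x":0,"y":0,"z":0.003,"ax":0,"ay":0,"az":0}]'
```

```text
t: 8.2
eef_pos: [0.6279, -0.2947, 0.0121]
tool_rot: [0.001, -0.333, 0.943, -0.0]
contact_force: [0.9, -0.3, -0.0]
gripper_width: 0.527
grasp_force: 30.7
t: 8.6
eef_pos: [0.6282, -0.2948, 0.0096]
tool_rot: [0.001, -0.333, 0.943, -0.0]
contact_force: [0.1, 1.2, -0.1]
gripper_width: 0.524
grasp_force: 30.7
```

```bash
python3 -m jog '[{"x":0,"y":0,"z":0.001,"ax":0,"ay":0,"az":0},{"x":0,"y":0,"z":0.002,"ax":0,"ay":0,"az":0},{"x":0,"y":0,"z":0.002,"ax":0,"ay":0,"az":0}]';python3 -m jog '[{"x":0,"y":0,"z":0.001,"ax":0,"ay":0,"az":0},{"x":0,"y":0,"z":0.002,"ax":0,"ay":0,"az":0},{"x":0,"y":0,"z":0.002,"ax":0,"ay":0,"az":0}]'
```

```text
t: 8.9
eef_pos: [0.6282, -0.2948, 0.0075]
tool_rot: [0.001, -0.333, 0.943, -0.0]
contact_force: [-0.1, 0.4, -1.6]
gripper_width: 0.526
grasp_force: 30.7
t: 9.2
eef_pos: [0.6282, -0.2948, 0.0055]
tool_rot: [0.001, -0.333, 0.943, -0.0]
contact_force: [0.2, -0.1, -0.0]
gripper_width: 0.524
grasp_force: 30.7
```

```bash
for i in 1 2 3; do python3 -m jog '[{"x":0,"y":0,"z":0.0005,"ax":0,"ay":0,"az":0},{"x":0,"y":0,"z":0.001,"ax":0,"ay":0,"az":0},{"x":0,"y":0,"z":0.001,"ax":0,"ay":0,"az":0}]' | grep -E "eef|contact"; done
```

```text
eef_pos: [0.6283, -0.2949, 0.0048]
contact_force: [-0.4, -0.5, 0.2]
eef_pos: [0.6284, -0.2949, 0.0047]
contact_force: [-2.7, 1.2, 7.7]
eef_pos: [0.6286, -0.2949, 0.0044]
contact_force: [-3.8, 2.0, 12.7]
```

```bash
python3 -m jog '[{"x":0,"y":0,"z":-0.001,"ax":0,"ay":0,"az":0},{"x":0,"y":0,"z":-0.0015,"ax":0,"ay":0,"az":0},{"x":0,"y":0,"z":-0.0015,"ax":0,"ay":0,"az":0}]'; python3 -m jog '[{"x":0,"y":0,"z":0,"ax":0,"ay":0,"az":0},{"x":0,"y":0,"z":0,"ax":0,"ay":0,"az":0},{"x":0,"y":0,"z":0,"ax":0,"ay":0,"az":0},{"x":0,"y":0,"z":0,"ax":0,"ay":0,"az":0},{"x":0,"y":0,"z":0,"ax":0,"ay":0,"az":0}]' 0.68
```

```text
t: 10.4
eef_pos: [0.6285, -0.295, 0.0046]
tool_rot: [0.001, -0.333, 0.943, -0.001]
contact_force: [-0.6, 0.7, 5.7]
gripper_width: 0.529
grasp_force: 30.6
t: 10.9
eef_pos: [0.6282, -0.2948, 0.004]
tool_rot: [0.001, -0.333, 0.943, -0.0]
contact_force: [0.5, -1.1, 0.3]
gripper_width: 0.679
grasp_force: 0.0
```

```bash
python3 -m jog '[{"x":0,"y":0,"z":-0.005,"ax":0,"ay":0,"az":0},{"x":0,"y":0,"z":-0.015,"ax":0,"ay":0,"az":0},{"x":0,"y":0,"z":-0.03,"ax":0,"ay":0,"az":0},{"x":0,"y":0,"z":-0.06,"ax":0,"ay":0,"az":0},{"x":0,"y":0,"z":-0.1,"ax":0,"ay":0,"az":0},{"x":0,"y":0,"z":-0.14,"ax":0,"ay":0,"az":0.1},{"x":0,"y":0,"z":-0.18,"ax":0,"ay":0,"az":0.2},{"x":0,"y":0,"z":-0.22,"ax":0,"ay":0,"az":0.3},{"x":0,"y":0,"z":-0.26,"ax":0,"ay":0,"az":0.4},{"x":0,"y":0,"z":-0.3,"ax":0,"ay":0,"az":0.5},{"x":0,"y":0,"z":-0.34,"ax":0,"ay":0,"az":0.64},{"x":0,"y":0,"z":-0.38,"ax":0,"ay":0,"az":0.78}]'
python3 - <<'E'
from h import *
rel([.619,.122,.42],Rt(y=[.56,-.83,0])); print(get_obs()["q"])
A=[]
for n in("scene","top"):
    im=read_camera(n);np.save(n+"6.npy",im);u,v=proj(n,[.627,-.295,.03]).astype(int)
    A.append(cv2.resize(im[v-40:v+40,u-40:u+40,::-1],(400,400),interpolation=cv2.INTER_CUBIC))
cv2.imwrite("pics/h6.png",np.hstack(A))
E
```

```text
t: 12.1
eef_pos: [0.6266, -0.2947, 0.3878]
tool_rot: [0.002, 0.054, 0.999, 0.0]
contact_force: [-0.0, -0.3, 0.8]
gripper_width: 0.679
grasp_force: 0.0
t 12.1 shift [ 0.0521  0.4135 -0.0323] turn [6.000e-03 2.000e-03 2.441e+00] dist 0.418 deg 139.8
[ 0.0100078   0.44948199  0.52739417  1.32196227 -0.22501924  1.42414048
  1.98903184]
```

View pics/h6.png

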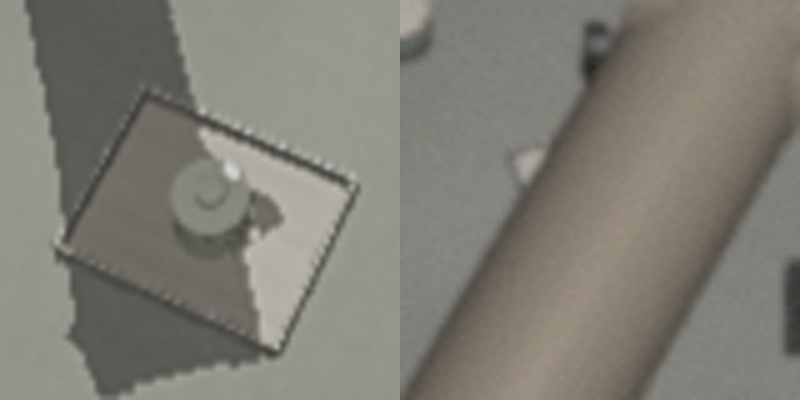

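```bash
python3 -m jog '[{"x":0,"y":0.01,"z":-0.03,"ax":0,"ay":0,"az":0.14},{"x":0,"y":0.04,"z":-0.05,"ax":0,"ay":0,"az":0.28},{"x":0.01,"y":0.08,"z":-0.06,"ax":0,"ay":0,"az":0.42},{"x":0.015,"y":0.12,"z":-0.06,"ax":0,"ay":0,"az":0.56},{"x":0.02,"y":0.16,"z":-0.06,"ax":0,"ay":0,"az":0.7},{"x":0.025,"y":0.2,"z":-0.06,"ax":0,"ay":0,"az":0.84},{"x":0.03,"y":0.24,"z":-0.06,"ax":0,"ay":0,"az":0.98},{"x":0.035,"y":0.28,"z":-0.06,"ax":0,"ay":0,"az":1.12},{"x":0.04,"y":0.32,"z":-0.06,"ax":0,"ay":0,"az":1.26},{"x":0.045,"y":0.36,"z":-0.06,"ax":0,"ay":0,"az":1.4},{"x":0.05,"y":0.39,"z":-0.06,"ax":0,"ay":0,"az":1.54},{"x":0.05,"y":0.41,"z":-0.06,"ax":0,"ay":0,"az":1.68}]' 0.5
python3 - <<'E'
from h import *
rel([.616,.126,.36],Rt(y=[.56,-.83,0])); print(get_obs()["q"])
# mirror/tab measurement in first scene image
s=np.load("scene0.npy").astype(int);x0,y0=325,145
m=(s[145:200,325:385].max(2)<45)
for r in range(0,48,2): 
    xs=np.nonzero(m[r])[0]; print(r+y0, (xs.min()+x0,xs.max()+x0,len(xs)) if len(xs) else None,end=" ")
E
```

```text
t: 13.4
eef_pos: [0.6179, 0.1214, 0.4449]
tool_rot: [0.0, 0.778, 0.628, 0.002]
contact_force: [-0.5, -0.5, -0.3]
gripper_width: 0.499
grasp_force: 0.0
t 13.4 shift [ 0.0039 -0.003   0.0849] turn [ 0.001 -0.003  0.765] dist 0.085 deg 43.8
[-0.83070198  0.33948117  0.76079029  1.39275927 -0.2340491   1.49738484
 -0.29442357]
145 (np.int64(354), np.int64(365), 12) 147 (np.int64(359), np.int64(365), 5) 149 (np.int64(359), np.int64(362), 4) 151 (np.int64(359), np.int64(368), 10) 153 (np.int64(358), np.int64(368), 11) 155 (np.int64(358), np.int64(367), 10) 157 (np.int64(357), np.int64(367), 11) 159 (np.int64(345), np.int64(366), 14) 161 (np.int64(344), np.int64(366), 23) 163 (np.int64(344), np.int64(372), 29) 165 (np.int64(343), np.int64(377), 35) 167 (np.int64(343), np.int64(377), 35) 169 (np.int64(342), np.int64(376), 35) 171 (np.int64(342), np.int64(383), 35) 173 (np.int64(341), np.int64(382), 39) 175 (np.int64(341), np.int64(383), 40) 177 (np.int64(340), np.int64(384), 41) 179 (np.int64(340), np.int64(384), 39) 181 (np.int64(340), np.int64(384), 36) 183 (np.int64(343), np.int64(371), 29) 185 (np.int64(350), np.int64(371), 22) 187 (np.int64(350), np.int64(370), 7) 189 (np.int64(350), np.int64(357), 7) 191 (np.int64(350), np.int64(355), 6)
```

```bash
python3 -m jog '[{"x":0,"y":0,"z":0,"ax":0,"ay":0,"az":0.13},{"x":0,"y":0,"z":0,"ax":0,"ay":0,"az":0.27},{"x":0.003,"y":-0.002,"z":0.02,"ax":0,"ay":0,"az":0.41},{"x":0.004,"y":-0.003,"z":0.04,"ax":0,"ay":0,"az":0.55},{"x":0.004,"y":-0.004,"z":0.06,"ax":0,"ay":0,"az":0.69},{"x":0.004,"y":-0.004,"z":0.085,"ax":0,"ay":0,"az":0.765},{"x":0.004,"y":-0.004,"z":0.085,"ax":0,"ay":0,"az":0.765},{"x":0.004,"y":-0.004,"z":0.085,"ax":0,"ay":0,"az":0.765}]'
python3 - <<'E'
from h import *
rel([.617,.127,.288],Rt(y=[.56,-.83,0])); print(get_obs()["q"])
E
```

```text
t: 14.2
eef_pos: [0.6159, 0.1229, 0.3601]
tool_rot: [0.0, 0.956, 0.294, 0.001]
contact_force: [-0.2, 0.8, 0.2]
gripper_width: 0.502
grasp_force: 0.0
t 14.2 shift [ 0.0031 -0.0029  0.0721] turn [ 0.001 -0.003  0.004] dist 0.072 deg 0.3
[-0.93523106  0.40936278  0.90644572  1.54980571 -0.32792263  1.33989728
 -0.96737549]
```

```bash
python3 -m jog '[{"x":0.003,"y":-0.003,"z":0.015,"ax":0,"ay":0,"az":0},{"x":0.003,"y":-0.003,"z":0.03,"ax":0,"ay":0,"az":0},{"x":0.003,"y":-0.003,"z":0.045,"ax":0,"ay":0,"az":0},{"x":0.003,"y":-0.003,"z":0.06,"ax":0,"ay":0,"az":0},{"x":0.003,"y":-0.003,"z":0.07,"ax":0,"ay":0,"az":0},{"x":0.003,"y":-0.003,"z":0.072,"ax":0,"ay":0,"az":0},{"x":0.003,"y":-0.003,"z":0.072,"ax":0,"ay":0,"az":0}]'
python3 -m jog '[{"x":0,"y":0,"z":0,"ax":0,"ay":0,"az":0},{"x":0,"y":0,"z":0,"ax":0,"ay":0,"az":0},{"x":0,"y":0,"z":0,"ax":0,"ay":0,"az":0}]' 0.25 25
```

```text
t: 14.9
eef_pos: [0.617, 0.1269, 0.2868]
tool_rot: [0.001, 0.956, 0.293, 0.001]
contact_force: [0.5, -0.9, 0.3]
gripper_width: 0.499
grasp_force: 0.0
t: 15.2
eef_pos: [0.6173, 0.1271, 0.2877]
tool_rot: [0.0, 0.956, 0.293, 0.002]
contact_force: [0.2, -0.1, -0.1]
gripper_width: 0.254
grasp_force: 0.0
```

```bash
python3 -m jog '[{"x":0,"y":0,"z":0,"ax":0,"ay":0,"az":0},{"x":0,"y":0,"z":0,"ax":0,"ay":0,"az":0},{"x":0,"y":0,"z":0,"ax":0,"ay":0,"az":0},{"x":0,"y":0,"z":0,"ax":0,"ay":0,"az":0},{"x":0,"y":0,"z":0,"ax":0,"ay":0,"az":0}]' 0 25; python3 -c "
from station import *;print(get_obs()['torque'],get_obs()['q'])"
```

```text
t: 15.7
eef_pos: [0.6195, 0.1238, 0.288]
tool_rot: [0.003, 0.956, 0.292, 0.004]
contact_force: [10.0, -5.9, -4.9]
gripper_width: 0.11
grasp_force: 29.4
[-1.0361905  -1.61350739  0.02224205] [-0.91517948  0.46498905  0.8752865   1.64616643 -0.37354163  1.20027647
 -0.93629826]
```

```bash
python3 -m jog '[{"x":0,"y":0.002,"z":0,"ax":0,"ay":0,"az":0},{"x":0,"y":0.0045,"z":0,"ax":0,"ay":0,"az":0},{"x":0,"y":0.0045,"z":0,"ax":0,"ay":0,"az":0}]'
python3 - <<'E'
from h import *
o=get_obs();M=Rq(o["tool_rot"]).as_matrix();print("normal yaw",np.degrees(np.arctan2(M[1,1],M[0,1]))+180,o["torque"])
f=560/800
print("cam body",tri((538*.7,118*.7),(168*.7,333*.7)))
print("post base",tri((513*.7,203*.7),(205*.7,343*.7)),plane("scene",513*.7,203*.7,.02),plane("top",205*.7,343*.7,.02))
# rail edges, line fits in top
t=np.load("top0.npy").astype(int);cr=t[165:295,140:235]
m=((cr[...,2]>cr[...,0]+6)&(cr.min(2)>150)).astype(np.uint8)
n,l,st,ce=cv2.connectedComponentsWithStats(m)
for i in range(1,n):
    if st[i,4]>100:
        ys,xs=np.nonzero(l==i);vx,vy,cx,cy=cv2.fitLine(np.c_[xs+140,ys+165].astype(np.float32),2,0,.01,.01).ravel()
        p=plane("top",cx-20*vx,cy-20*vy,.014);q=plane("top",cx+20*vx,cy+20*vy,.014);d=(p-q)*np.sign((p-q)[1]);print("strip",np.degrees(np.arctan2(d[1],d[0])),(p+q)/2)
E
```

```text
t: 16.0
eef_pos: [0.6197, 0.1237, 0.2879]
tool_rot: [-0.0, 0.956, 0.293, 0.002]
contact_force: [-2.0, 0.9, 5.6]
gripper_width: 0.114
grasp_force: 30.9
normal yaw 124.11681793844124 [0.21828746 0.46819682 0.00492571]
cam body (array([0.45079702, 0.40980517, 0.29425261]), np.float64(0.004698366803215537))
post base (array([0.44304239, 0.41684562, 0.02087226]), np.float64(0.0007720501614048554)) [0.44282734 0.41802127 0.02      ] [0.44281332 0.41685696 0.02      ]
strip 120.05070508356376 [0.5601779  0.24652993 0.014     ]
strip 119.89374346149397 [0.53929696 0.2290303  0.014     ]
```

```bash
python3 -m jog '[{"x":0,"y":0,"z":0,"ax":0,"ay":0,"az":-0.05},{"x":0,"y":0,"z":0,"ax":0,"ay":0,"az":-0.1},{"x":0,"y":0,"z":0,"ax":0,"ay":0,"az":-0.15},{"x":0,"y":0,"z":0,"ax":0,"ay":0,"az":-0.2},{"x":0,"y":0,"z":0,"ax":0,"ay":0,"az":-0.25},{"x":0,"y":0,"z":0,"ax":0,"ay":0,"az":-0.3},{"x":0,"y":0,"z":0,"ax":0,"ay":0,"az":-0.35},{"x":0,"y":0,"z":0,"ax":0,"ay":0,"az":-0.4},{"x":0,"y":0,"z":0,"ax":0,"ay":0,"az":-0.45},{"x":0,"y":0,"z":0,"ax":0,"ay":0,"az":-0.5},{"x":0,"y":0,"z":0,"ax":0,"ay":0,"az":-0.5}]'
python3 - <<'E'
from h import *
o=get_obs();M=Rq(o["tool_rot"]).as_matrix();print("normal yaw",np.degrees(np.arctan2(M[1,1],M[0,1]))+180,o["torque"],o["q"])
E
```

```text
t: 17.1
eef_pos: [0.6191, 0.1242, 0.2878]
tool_rot: [-0.0, 0.853, 0.522, 0.001]
contact_force: [-1.7, 1.8, 6.3]
gripper_width: 0.11
grasp_force: 31.0
normal yaw 152.87962308344552 [ 0.3560839   0.74945786 -0.04099717] [-0.83203415  0.43091431  0.7464083   1.63800912 -0.31141392  1.19302483
 -0.48897166]
```

Low forces; continue by the remaining ~29°.

```bash
python3 -m jog '[{"x":0,"y":0,"z":0,"ax":0,"ay":0,"az":-0.05},{"x":0,"y":0,"z":0,"ax":0,"ay":0,"az":-0.1},{"x":0,"y":0,"z":0,"ax":0,"ay":0,"az":-0.15},{"x":0,"y":0,"z":0,"ax":0,"ay":0,"az":-0.2},{"x":0,"y":0,"z":0,"ax":0,"ay":0,"az":-0.25},{"x":0,"y":0,"z":0,"ax":0,"ay":0,"az":-0.3},{"x":0,"y":0,"z":0,"ax":0,"ay":0,"az":-0.35},{"x":0,"y":0,"z":0,"ax":0,"ay":0,"az":-0.4},{"x":0,"y":0,"z":0,"ax":0,"ay":0,"az":-0.45},{"x":0,"y":0,"z":0,"ax":0,"ay":0,"az":-0.505},{"x":0,"y":0,"z":0,"ax":0,"ay":0,"az":-0.505},{"x":0,"y":0,"z":0,"ax":0,"ay":0,"az":-0.505}]'
python3 - <<'E'
from h import *
o=get_obs();M=Rq(o["tool_rot"]).as_matrix();n=np.degrees(np.arctan2(M[1,1],M[0,1]))%360
print("normal yaw",(n+180)%360,o["torque"],o["joint_vel"].round(3))
for ax in(o["eef_pos"][:2],[.617,.1225]):
    d=np.array([.4712,-.1725])-ax;print("wanted",(np.degrees(np.arctan2(d[1],d[0]))%360+120.2)/2)
# cap & mirror check from the scene camera, no viewing
im=read_camera("scene");prev=np.load("scene6.npy");u,v=proj("scene",[.627,-.295,.03]).astype(int)
print("cap patch change",np.abs(im[v-12:v+12,u-12:u+12].astype(int)-prev[v-12:v+12,u-12:u+12]).mean())
m=im[135:205,320:400].max(2)<45
for r in range(20,62,4):
    xs=np.nonzero(m[r])[0];print(r+135,(int(xs.min())+320,int(xs.max())+320) if len(xs) else None,end=" ")
E
```

```text
t: 18.3
eef_pos: [0.6184, 0.1243, 0.2878]
tool_rot: [-0.0, 0.696, 0.718, 0.001]
contact_force: [-6.2, 1.2, 7.3]
gripper_width: 0.111
grasp_force: 31.2
normal yaw 181.73847814772378 [ 0.32337647  1.42647604 -0.09925506] [-0.002 -0.     0.001  0.001  0.    -0.001 -0.002]
wanted 181.9116989022764
wanted 181.94985023632267
cap patch change 42.667245370370374
155 (359, 372) 159 (358, 371) 163 (358, 370) 167 (355, 390) 171 (351, 383) 175 (350, 399) 179 (349, 398) 183 (348, 393) 187 (347, 357) 191 (346, 355) 195 None
```

```bash
python3 -c "
from station import *
print(hand_in())"
```

```text
the job is handed in; nothing more can be done
None
```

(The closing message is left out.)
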